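# Lever open the bench charger's hood and hold its boost dial

## Robot

A 7-joint arm with a two-finger parallel gripper is mounted at the origin on the work surface. World frame = base frame: x ahead of the robot, y to its left, z up, the work surface at z = 0. Lengths are in m, angles in rad, forces in N, time in s.
With the tool pointing down it reaches from about 0.425 to 0.875 m from the base axis. Payload 4.7 kg.
Tool frame: the origin (TCP) lies on the centre line of the jaws, within the pads' length; the fingertips stand arm.tip_extent ahead of it and the grasp point (between the pads) is the TCP (arm.tip_extent is the distance from the TCP to the fingertips, in m); z points along the fingers, y is the line along which they close (so a half turn about z gives the same grasp; the last joint's range is limited). The gripper opens to 87 mm and grips with 3 to 60 N. Pads are 19 mm wide; open, the fingers measure 117 mm over their backs; the gripper's body (75 mm by 190 mm) begins 51 mm behind the grasp point.
Start: joints at [-1.17, 0.321, -0.07, 1.45, 0.023, 1.371, -0.057], TCP at [0.245, 0.602, 0.242] pointing down, gripper open.
Joint ranges: [-2.86, 2.86], [-0.3, 2.09], [-1.38, 1.24], [0.06, 2.45], [-1.56, 4.7], [0.09, 2.05], [-2.69, 2.69]. Speed limits (rad/s): [2.57, 2.57, 3.14, 3.14, 3.14, 3.14, 3.14].

## Interface

Orientations are given as a unit quaternion [w, x, y, z].
In Python, from rig import arm gives the robot as it stands.
- The arm moves only by the shell command python3 -m handwheel 'ROWS' [OPENING] [FORCE]. ROWS is JSON, a list of rows, each a list of 4 numbers: the shift along the tool's x, y, z each as a share of 25 cm, from -1 to 1, then the turn about the tool's z as a share of pi rad, from -1 to 1. A call has 1 to 12 rows; each row is the pose to reach, as a shift and turn from the pose commanded when the call began, along the tool's axes at that moment, turning the shorter way round; what a row does not reach only later rows make up. A row lasts 1/12 s, in which the tool goes at most 41.7 mm and 7.16 degrees, less where a joint would pass 70% of its speed; a pose out of reach is approached as far as the arm can. A call with a number of a shift or a turn outside -1 to 1 is refused whole. A call with a gripper value outside its range is refused whole. OPENING is the finger opening in mm, from 0 to 87, set as the call begins (- or left out, the last holds). The fingers move at their own pace and stop on an object; FORCE is the grip in N (left out, the last holds). Time passes only in rows, so rows that repeat a pose let the fingers close. It gives the time, the measured TCP pose, the force, the opening and the grip force at its end, in the units of the state.
- arm.read_state(): the state, without advancing time (a new reading comes with each control period).
- arm.grab_frame(name): name is "side" or "top" or "wrist"; returns the picture (384x512x3 uint8, blue, green, red); there is no depth.
- arm.calibration(name): a dict with "intrinsics" (3x3 intrinsics, pixels), "rvec" (rotation vector, rad) and "tvec" (3), from world to camera coordinates, as OpenCV has them. Camera axes: x right, y down, z forward; pixel columns grow to the right and rows downward; lengths in m; the calibration is good to about 2 mm. A picture is of the moment at which its call begins: read the wrist's pose just before it. calibration takes no time and is no camera call; for the wrist camera it gives the pose at the moment of the call.
- arm.hand_in(): hands the job in; it is judged then, once.
The state is a dict: "time": time; "q": joint angles; "qd": joint speeds; "joint_torque": joint torques, N m; "tool_pos": TCP position; "orientation": TCP orientation; "contact_force": force on the tool from outside, world axes, zero at the start; "torque": the same for the moment, N m; "grip_width": finger opening in m; "gripper_force": force on a finger pad.
Only numpy, scipy, OpenCV 4.12 (cv2) and the standard library are available. Lean on these libraries where they do the work, as an engineer would, in place of code of your own. Each camera call takes 0.05 s, during which the arm holds its last target. There are 200 camera calls.

## Task

Take the scraper and, with its blade in the slot under the charger's hood, lever the hood up until it springs open, touching the closed hood with the blade only and never with the gripper; then lay the scraper flat on the bench, clear of the charger. With the gripper's fingers, press the tab of the spring-return dial inside down past its first two clicks to the third, as far as it goes, and finish while still holding it down there. Leave the tape measure, mug, jar and carton where they are.

Things in the scene. Friction and masses are not known exactly. Their poses are not given: they have to be found in the camera images.
- charger: Battery charger fixed on the bench: grey steel base 160 (its x) x 180 (its y) x 50 mm high under a white hood, 120 mm high in all. Origin: centre of the underside; z up. The hood's hinge runs along x at y +90, z 50 mm. On the 50 mm high deck beside the dial stand two 18 mm tall brass posts at x +-60, y 60 mm and two 12 mm tall black blocks at x +-57, y 5 mm.
- slot_mouth (a point): Centre of the mouth of the pry slot, in the middle of the charger's -y side (y -90, z 46 mm), right under the hood's lip. The slot is 70 mm wide (along x), 8 mm high (z 42 to 50 mm) and 25 mm deep, cut in the base's top edge and roofed by the hood. The blade enters level, towards the charger's +y; axes as the charger's.
- cover: The white hood, a box open below, 168 x 184 x 70 mm with 4 mm walls, 0.3 kg; hinged at the charger's +y side. Origin on the hinge line, at its middle; axes as the charger's when closed. It comes down over the dial when closed.
- cover_hinge (a joint): Angle of the hood, 0 closed to 1.75 rad fully open (tipped over to the charger's +y side, standing about 230 mm high). A sprung ball catch under the lip holds it shut: lifting the lip takes about 2 to 3 N at first; once the lip is some 5 to 10 mm up (0.03 to 0.06 rad) a spring swings it fully open by itself within 2 s, and it stays open.
- cover_lip (a point): Middle of the lower outer edge of the hood's -y wall, right over the slot. The lip there is 14 mm deep, reaching in from this edge to +y, and 5 mm thick; its flat underside is at z 50 mm when closed.
- dial: Black spring-return dial: drum 36 mm in diameter, 30 mm wide, with one flat tab 24 mm wide (along x), 6 mm thick, reaching 52 mm from the axle towards the charger's -y side. Origin on the axle (charger y +20, z 78 mm; along x), between two steel cheeks (x -22 to 22, y 3 to 37 mm, up to z 88 mm). At rest the tab points 35 degrees above level; pressed to the third click, 25 degrees below level.
- dial_turn (a joint): Angle of the dial, 0 at rest, growing as the tab is pressed down. Clicks (detents) at 0.35, 0.70 and 1.05 rad; end stop at 1.10. It springs back to 0 from everywhere when let go. Turning it takes 0.2 N m at first, 0.3 to 0.37 to pass the later clicks: 5 to 14 N on the tab.
- dial_tab (a point): Point on the tab's upper face, mid-width, 42 mm from the axle; moves with the tab. At rest about z 105 mm, at the third click about z 63 mm above the bench.
- scraper: Scraper lying on the bench: wooden handle 90 long x 24 wide x 22 mm high, from x -64 to +26 mm; flat steel blade 70 long x 30 wide x 3 mm thick, from x +26 to +96 mm, at mid-height. 0.10 to 0.18 kg. Origin under the balance point (26 mm behind the handle's front end, a good place to grip), on the handle's underside; x towards the blade, z up.
- blade_tip (a point): Middle of the blade's front edge, 96 mm ahead of the scraper's origin and 11 mm above its underside.
- tape: Bystander: grey tape measure lying flat, 68 x 62 x 34 mm; origin centre of underside.
- mug: Bystander: white mug, 80 mm wide, 90 mm high; origin centre of underside.
- jar: Bystander: glass jar with steel cap, 70 mm wide, 110 mm high; origin centre of underside.
- carton: Bystander: small carton, 70 x 110 x 50 mm; origin centre of underside.
Not all that is in view belongs to the job. Several things have the shape of the scraper; the one meant has the colours described above.

How it is judged:
By the outcome, as a careful person would: the job done as asked, in the order asked, and still so for the second after the job is handed in, while the arm keeps its last pose, push and grip.
It also fails if it takes over 64 s, if anything falls off the work surface, if the arm or the gripper's body presses on something with over 40 N, if the wrist force passes 120 N, or if a joint passes its speed limit or range.

## Working session

There is one attempt and no reset: what is moved stays moved. The work goes in short steps, Python scripts to look and compute and a shell command to move; the robot and the scene stay as the last step left them, time stands still between calls to the robot, and variables do not carry over. Pictures are saved under pics/ and viewed, at most 11 in all, crops included, and the job is handed in when it is done.

```bash
ls; mkdir -p pics
python3 - <<'E'
from rig import arm
import cv2
s=arm.read_state();print(s, arm.tip_extent)
for n in("top","side"):
    cv2.imwrite(f"pics/{n}0.png",cv2.resize(arm.grab_frame(n),(800,600),interpolation=cv2.INTER_CUBIC))
    print(arm.calibration(n))
E
```

```text
pics
{'time': 0.0, 'q': array([-1.16993473,  0.32185516, -0.07007635,  1.45167765,  0.02260858,
        1.37076998, -0.05688534]), 'qd': array([ 0.00140026, -0.00053643, -0.00030931, -0.0007373 ,  0.00161409,
        0.00100845,  0.00125661]), 'joint_torque': array([-5.05037278e-04, -4.91292286e+01, -4.03987644e-01, -3.12525845e+01,
       -6.39721518e-02,  4.38476563e-02,  1.37228412e-04]), 'tool_pos': array([0.24503357, 0.60149434, 0.24043919]), 'orientation': array([-1.31659161e-04,  1.92158520e-01,  9.81363428e-01, -9.52549328e-04]), 'contact_force': array([-0.30046729,  0.68568663,  0.9524785 ]), 'torque': array([0.04112344, 0.03218348, 0.01665443]), 'gripper_force': 0.0, 'grip_width': 0.08687292933210508} 0.019
{'intrinsics': array([[453.88350558,   0.        , 259.46559342],
       [  0.        , 453.88350558, 187.34036714],
       [  0.        ,   0.        ,   1.        ]]), 'rvec': array([ 2.1277839 , -2.17411629,  0.12635635]), 'tvec': array([0.05480925, 0.53755583, 1.39548372])}
{'intrinsics': array([[415.65560436,   0.        , 258.45292323],
       [  0.        , 415.65560436, 187.39387707],
       [  0.        ,   0.        ,   1.        ]]), 'rvec': array([ 2.36001963, -0.10465852,  0.06055927]), 'tvec': array([-0.52257559,  0.10682898,  1.31624342])}
```

View pics/top0.png

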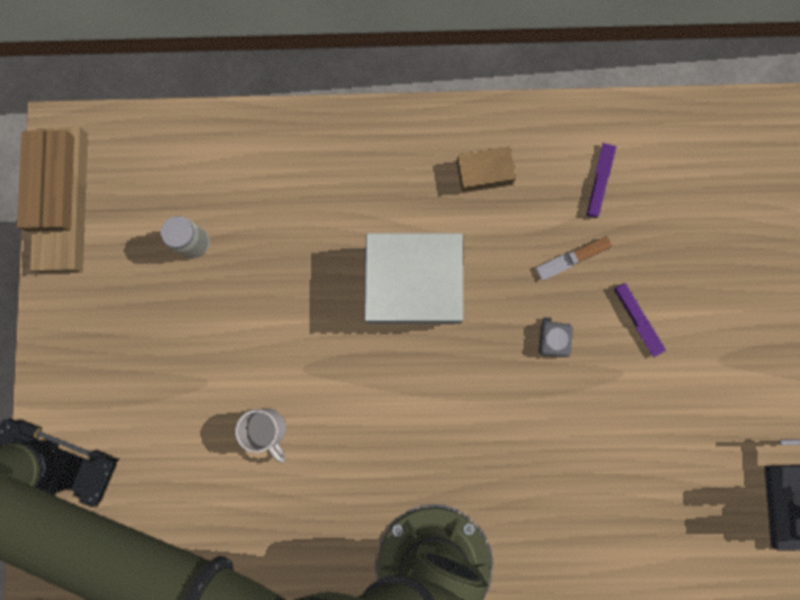

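View pics/side0.png

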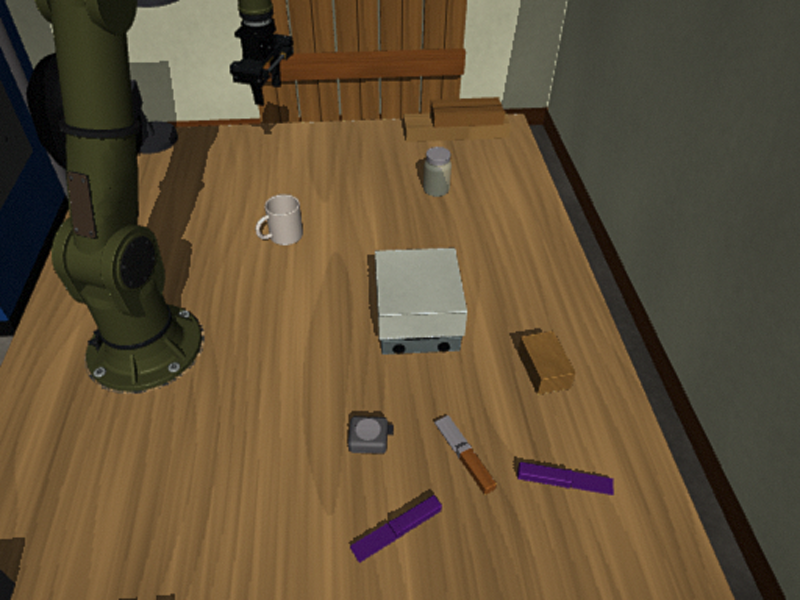

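The one meant is at top px (572,258): wooden handle and steel blade. The two purple lookalikes at (601,180) and (640,320) don't match the colours. I'll confirm it in a crop, together with the charger's side.

```bash
cat > h.py <<'E'
import numpy as np, cv2
from rig import arm
from scipy.spatial.transform import Rotation as R
def w2p(n,P,c=None):
    c=c or arm.calibration(n); return cv2.projectPoints(np.float64(P).reshape(-1,3),c['rvec'],c['tvec'],c['intrinsics'],None)[0].reshape(-1,2)
def p2w(n,uv,z,c=None):
    c=c or arm.calibration(n); Rm=cv2.Rodrigues(c['rvec'])[0]; C=-Rm.T@np.ravel(c['tvec'])
    d=Rm.T@np.linalg.solve(c['intrinsics'],[*uv,1]); return C+d*(z-C[2])/d[2]
E
python3 - <<'E'
from h import *
t=cv2.resize(cv2.imread('pics/top0.png'),(512,384),interpolation=cv2.INTER_AREA)
a=arm.grab_frame("top");b=arm.grab_frame("side")
A=cv2.resize(a[140:215,225:400],None,fx=4.5,fy=4,interpolation=cv2.INTER_CUBIC)[:, :788]
B=cv2.resize(b[155:230,235:325],None,fx=4,fy=4,interpolation=cv2.INTER_CUBIC)
C=cv2.resize(b[255:330,270:335],None,fx=4,fy=4,interpolation=cv2.INTER_CUBIC)
o=np.zeros((600,800,3),np.uint8);o[:300,:788]=A;o[300:600,:360]=B;o[300:600,400:660]=C
cv2.imwrite('pics/crop1.png',o)
E
```

```text
(no output)
```

View pics/crop1.png

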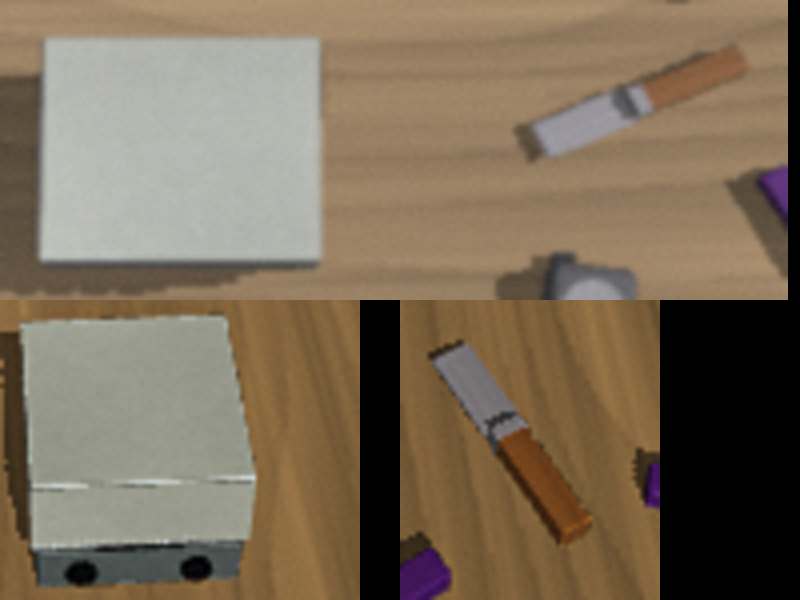

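Run:
```python
from h import *
np.set_printoptions(precision=4,suppress=True)
T=lambda x,y:(225+x/4.5,140+y/4-0.)
c=[p2w('top',T(*p),.12) for p in[(42,38),(320,38),(322,262),(40,262)]]
c=np.array(c);print(c,c.mean(0));print(np.linalg.norm(np.roll(c,-1,0)-c,axis=1))
print('tip',p2w('top',T(539,140),.011),'end',p2w('top',T(742,58),.018),'blade/handle',p2w('top',T(646,99),.018),p2w('top',T(618,105),.011))
S=lambda x,y:(235+x/4,155+(y-300)/4)
S2=lambda x,y:(270+(x-400)/4,255+(y-300)/4)
print('slot',p2w('side',S(95,549),.046),p2w('side',S(187,545),.046), 'base bottom',p2w('side',S(40,586),0),p2w('side',S(238,577),0))
print('hood',[p2w('side',S(*p),.12) for p in[(22,322),(226,316),(253,480),(32,487)]])
print('tip s',p2w('side',S2(450,350),.011),'end',p2w('side',S2(576,532),.018),'mid',p2w('side',S2(512,437),.02))
```

```text
[[ 0.6436  0.1154  0.12  ]
 [ 0.6393 -0.0694  0.12  ]
 [ 0.4714 -0.0655  0.12  ]
 [ 0.4754  0.119   0.12  ]] [0.5574 0.0248 0.12  ]
[0.1848 0.1679 0.1846 0.1682]
tip [ 0.5754 -0.231   0.011 ] end [ 0.6376 -0.377   0.018 ] blade/handle [ 0.6058 -0.3071  0.018 ] [ 0.6026 -0.2885  0.011 ]
slot [ 0.519  -0.0665  0.046 ] [ 0.59   -0.0683  0.046 ] base bottom [ 0.4766 -0.0618  0.    ] [ 0.6335 -0.0657  0.    ]
hood [array([0.4758, 0.116 , 0.12  ]), array([0.6421, 0.1101, 0.12  ]), array([ 0.6346, -0.0726,  0.12  ]), array([ 0.4716, -0.0662,  0.12  ])]
tip s [ 0.5723 -0.2305  0.011 ] end [ 0.6344 -0.3812  0.018 ] mid [ 0.6036 -0.3093  0.02  ]
```

```bash
cat >> h.py <<'E'
def go(x,y,z,head):
    s=arm.read_state(); w,a,b,c=s['orientation']; r=R.from_quat([a,b,c,w])
    d=r.inv().apply(np.array([x,y,z])-s['tool_pos']); X=r.apply([1,0,0]); h=np.degrees(np.arctan2(X[1],X[0]))
    t=(h-head+180)%360-180
    print('t',s['time'].__round__(2),'pos',s['tool_pos'].round(4),'head',h.round(2),'tz',r.apply([0,0,1]).round(3),'F',s['contact_force'].round(1),'w',round(s['grip_width'],4),s['gripper_force'])
    print('row',(d/.25).round(3),(t/180).__round__(4),'rows needed',np.ceil(np.linalg.norm(d)/.0417),abs(t)/7.16)
E
python3 - <<'E'
from h import *
go(.45,.10,.28,157.8); go(.611,-.3195,.24,157.8)
for n,z,p in[('tape',.034,(556,338)),('carton',.05,(486,168)),('pur1',.022,(601,180)),('pur2',.022,(640,320))]: print(n,p2w('top',np.array(p)*.64,z).round(3))
E
```

```text
t 0.2 pos [0.2451 0.6017 0.2409] head 157.84 tz [-0.    -0.001 -1.   ] F [ 0.1  0.1 -0.2] w 0.087 0.0
row [-1.516 -1.55  -0.155] 0.0002 rows needed 14.0 0.0055724761157509165
t 0.2 pos [0.2451 0.6017 0.2409] head 157.84 tz [-0.    -0.001 -1.   ] F [ 0.1  0.1 -0.2] w 0.087 0.0
row [-2.745 -2.861  0.007] 0.0002 rows needed 24.0 0.0055724761157509165
tape [ 0.441 -0.255  0.034]
carton [ 0.789 -0.126  0.05 ]
pur1 [ 0.766 -0.366  0.022]
pur2 [ 0.474 -0.429  0.022]
```

```bash
python3 -m handwheel '[[-0.9,-0.95,-0.12,0],[-0.9,-0.95,-0.12,0],[-0.9,-0.95,-0.12,0],[-0.9,-0.95,-0.12,0],[-0.9,-0.95,-0.12,0],[-0.9,-0.95,-0.12,0],[-0.9,-0.95,-0.12,0],[-0.9,-0.95,-0.12,0],[-0.9,-0.95,-0.12,0]]' 50 && python3 -m handwheel '[[-0.9,-0.95,0,0],[-0.9,-0.95,0,0],[-0.9,-0.95,0,0],[-0.9,-0.95,0,0],[-0.9,-0.95,0,0],[-0.9,-0.95,0,0],[-0.9,-0.95,0,0],[-0.9,-0.95,0,0],[-0.9,-0.95,0,0]]' && python3 -m handwheel '[[-0.9,-0.95,0.3,0.25],[-0.9,-0.95,0.3,0.25],[-0.9,-0.95,0.3,0.25],[-0.9,-0.95,0.3,0.25],[-0.9,-0.95,0.3,0.25],[-0.9,-0.95,0.3,0.25],[-0.9,-0.95,0.3,0.25],[-0.9,-0.95,0.3,0.25],[-0.9,-0.95,0.3,0.25],[-0.9,-0.95,0.3,0.25]]'
python3 - <<'E'
from h import *
go(.611,-.3195,.10,112.7)
cv2.imwrite('pics/wrist1.png',arm.grab_frame('wrist'))
c=arm.calibration('wrist')
print(w2p('wrist',[[.574,-.231,.011],[.636,-.379,.018],[.611,-.3195,.022]],c))
E
```

```text
time: 0.95
tool_pos: [0.3682, 0.2896, 0.2727]
orientation: [0.001, 0.198, 0.98, -0.0]
contact_force: [0.9, 0.5, 1.0]
grip_width: 0.0502
gripper_force: 0.0
time: 1.7
tool_pos: [0.4843, -0.016, 0.272]
orientation: [0.001, 0.198, 0.98, -0.001]
contact_force: [-0.7, -0.3, -0.0]
grip_width: 0.05
gripper_force: 0.0
time: 2.53
tool_pos: [0.6003, -0.3152, 0.194]
orientation: [-0.002, 0.555, 0.832, -0.002]
contact_force: [-0.6, -0.4, -0.2]
grip_width: 0.05
gripper_force: 0.0
t 2.53 pos [ 0.6003 -0.3152  0.194 ] head 112.57 tz [-0.005 -0.001 -1.   ] F [-0.6 -0.4 -0.2] w 0.05 0.0
row [-0.033  0.035  0.376] -0.0007 rows needed 3.0 0.018480607978243527
[[257.48957756  98.3149221 ]
 [256.93429385 236.88054742]
 [257.17172983 185.65015926]]
```

View pics/wrist1.png

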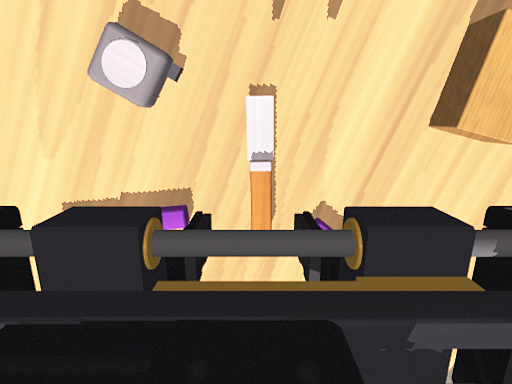

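The wrist view shows the blade tip at (260,96) and the handle at (261,200). That is 3 px (about 3 mm) right of the prediction, which the self-centring grip will absorb.

```bash
python3 -m handwheel '[[-0.03,0.042,0.3,0],[-0.03,0.042,0.45,0],[-0.03,0.042,0.55,0],[-0.03,0.042,0.62,0],[-0.03,0.042,0.66,0],[-0.03,0.042,0.68,0],[-0.03,0.042,0.68,0],[-0.03,0.042,0.68,0]]' 50
python3 - <<'E'
from h import *
go(.612,-.318,.024,112.7)
E
```

```text
time: 3.25
tool_pos: [0.6159, -0.3154, 0.0294]
orientation: [0.002, 0.553, 0.833, 0.001]
contact_force: [0.4, -0.8, -0.2]
grip_width: 0.0501
gripper_force: 0.0
t 3.25 pos [ 0.6159 -0.3154  0.0294] head 112.89 tz [ 0.004 -0.001 -1.   ] F [ 0.4 -0.8 -0.2] w 0.0501 0.0
row [-0.003 -0.019  0.022] 0.0011 rows needed 1.0 0.026982972928284655
```

```bash
python3 -m handwheel '[[-0.003,-0.015,0.02,0],[-0.003,-0.015,0.02,0],[-0.003,-0.015,0.02,0]]' && python3 -m handwheel '[[0,0,0,0],[0,0,0,0],[0,0,0,0],[0,0,0,0],[0,0,0,0],[0,0,0,0],[0,0,0,0],[0,0,0,0]]' 0 55 && python3 -m handwheel '[[0,0,-0.15,0],[0,0,-0.3,0],[0,0,-0.44,0],[0,0,-0.44,0],[0,0,-0.44,0],[0,0,-0.44,0]]'
python3 - <<'E'
from h import *
go(.553,-.19,.07,88.7)
E
```

```text
time: 3.5
tool_pos: [0.6111, -0.3182, 0.0227]
orientation: [0.001, 0.553, 0.833, 0.0]
contact_force: [-0.3, -0.2, -0.5]
grip_width: 0.05
gripper_force: 0.0
time: 4.17
tool_pos: [0.611, -0.3175, 0.0215]
orientation: [-0.0, 0.553, 0.833, -0.0]
contact_force: [-0.6, -0.9, 0.2]
grip_width: 0.0235
gripper_force: 55.0
time: 4.67
tool_pos: [0.6106, -0.3169, 0.1307]
orientation: [-0.001, 0.553, 0.833, 0.0]
contact_force: [-0.0, -0.5, -2.2]
grip_width: 0.0238
gripper_force: 55.0
t 4.67 pos [ 0.6106 -0.3169  0.1307] head 112.85 tz [-0.001  0.001 -1.   ] F [-0.  -0.5 -2.2] w 0.0238 54.965726137161255
row [ 0.557 -0.015  0.244] 0.1342 rows needed 4.0 3.37270366236206
```

```bash
python3 -m handwheel '[[0.55,-0.02,0.1,0.134],[0.55,-0.02,0.2,0.134],[0.55,-0.02,0.29,0.134],[0.55,-0.02,0.29,0.134],[0.55,-0.02,0.29,0.134],[0.55,-0.02,0.29,0.134],[0.55,-0.02,0.29,0.134],[0.55,-0.02,0.29,0.134]]'
python3 - <<'E'
from h import *
go(.552,-.1915,.0565,88.7)
b=arm.grab_frame('side');w=arm.grab_frame('wrist')
o=np.zeros((600,800,3),np.uint8)
o[:,:440]=cv2.resize(b[190:290,250:323],(440,600),interpolation=cv2.INTER_CUBIC)
o[:270,440:]=cv2.resize(w[0:192,130:386],(360,270),interpolation=cv2.INTER_CUBIC)
cv2.imwrite('pics/pre.png',o)
s=arm.read_state();t=s['tool_pos']; tip=t+[.096*.023,.096,-.0105]
print('side tip pred full',w2p('side',[tip,tip+[.015,0,0],tip-[.015,0,0]]), (w2p('side',[tip])-[250,190])*6)
sl=np.array([.555,-.0655,.046]);print('slot side',(w2p('side',[sl,sl+[.035,-.001,0],sl-[.035,-.001,0]])-[250,190])*6)
print('wrist tip, slot',(w2p('wrist',[tip,sl,[.5553,-.067,.12]])-[130,0])*1.406+[440,0])
E
```

```text
time: 5.33
tool_pos: [0.5535, -0.1942, 0.0594]
orientation: [0.001, 0.715, 0.699, -0.0]
contact_force: [0.3, -0.4, -1.3]
grip_width: 0.0237
gripper_force: 55.0
t 5.33 pos [ 0.5535 -0.1942  0.0594] head 88.67 tz [ 0.001 -0.001 -1.   ] F [ 0.3 -0.4 -1.3] w 0.0237 54.965670704841614
row [ 0.011 -0.006  0.012] -0.0002 rows needed 1.0 0.004637345518102842
side tip pred full [[271.9103489  223.80021916]
 [276.8430904  223.48089664]
 [266.96875976 224.12011444]] [[131.46209341 202.80131498]]
slot side [[122.1838268  157.58487308]
 [190.0812507  154.77150072]
 [ 54.08201073 160.40671455]]
wrist tip, slot [[ 608.00218581   75.97588237]
 [ 603.16126153  -26.36638248]
 [ 596.03941213 -227.98589679]]
```

View pics/pre.png

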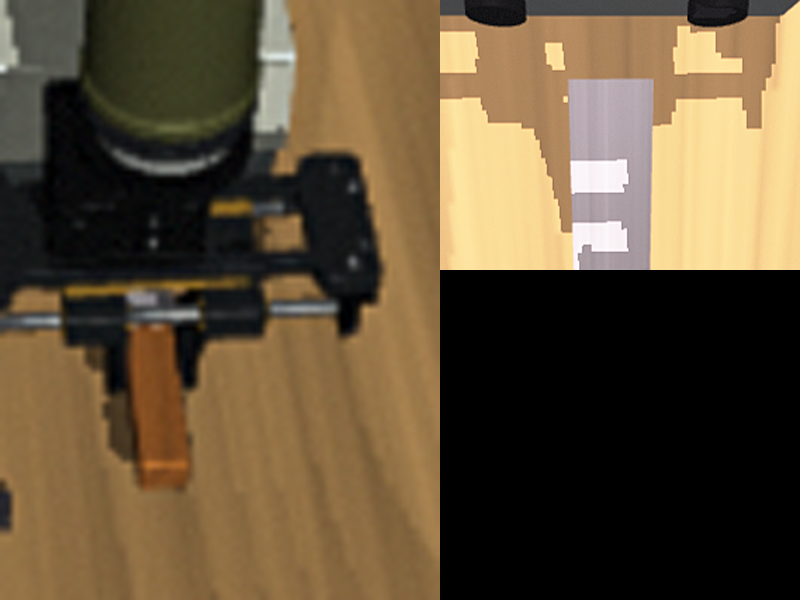

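```bash
python3 -m handwheel '[[0.02,0,0.011,0],[0.06,0,0.011,0],[0.1,0,0.011,0],[0.1,0,0.011,0],[0.1,0,0.011,0],[0.1,0,0.011,0]]'
python3 - <<'E'
from h import *
go(.555,-.0655-.096+.019,.0565,88.7)
E
```

```text
time: 5.93
tool_pos: [0.5538, -0.1674, 0.0565]
orientation: [0.0, 0.715, 0.699, 0.0]
contact_force: [-0.8, 0.1, -1.3]
grip_width: 0.0233
gripper_force: 55.0
t 5.93 pos [ 0.5538 -0.1674  0.0565] head 88.77 tz [ 0. -0. -1.] F [-0.8  0.1 -1.3] w 0.0233 54.96563673019409
row [ 0.1    0.003 -0.   ] 0.0004 rows needed 1.0 0.009589688473531484
```

```bash
python3 -m handwheel '[[0.02,0,0,0],[0.03,0,0,0],[0.04,0,0,0],[0.05,0,0,0],[0.05,0,0,0]]'
python3 - <<'E'
from h import *
cv2.imwrite('pics/ins.png',cv2.resize(arm.grab_frame('wrist'),(640,480)))
E
```

```text
time: 6.35
tool_pos: [0.554, -0.1544, 0.0562]
orientation: [-0.0, 0.715, 0.699, 0.0]
contact_force: [0.8, -0.0, -1.3]
grip_width: 0.0237
gripper_force: 55.0
```

View pics/ins.png

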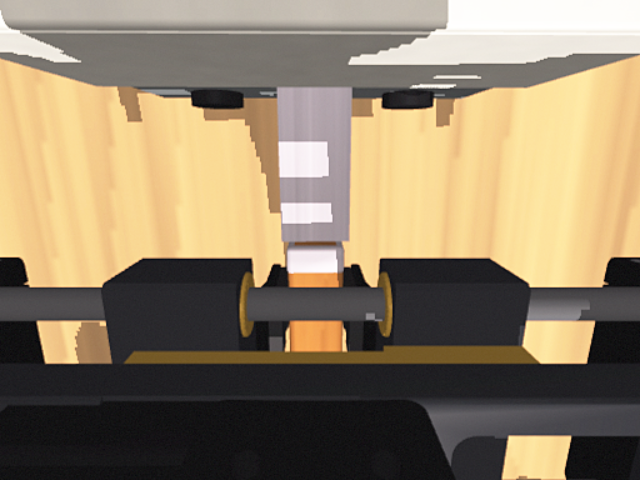

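The blade (x 278–352) passes under the hood's lip at v≈87, centred between the two knobs, and no force shows. I'll push on.

```bash
python3 -m handwheel '[[0.015,0,0,0],[0.03,0,0,0],[0.04,0,0,0],[0.05,0,0,0],[0.05,0,0,0]]';  python3 -m handwheel '[[0,0,-0.01,0],[0,0,-0.02,0],[0,0,-0.02,0]]'
```

```text
time: 6.82
tool_pos: [0.5543, -0.1418, 0.0562]
orientation: [-0.0, 0.715, 0.7, 0.0]
contact_force: [0.6, -0.1, -1.2]
grip_width: 0.0235
gripper_force: 55.0
time: 7.07
tool_pos: [0.5539, -0.1427, 0.0613]
orientation: [-0.0, 0.715, 0.699, -0.0]
contact_force: [-0.2, 0.6, -3.7]
grip_width: 0.0232
gripper_force: 55.0
```

```bash
python3 -m handwheel '[[0,0,-0.01,0],[0,0,-0.02,0],[0,0,-0.03,0],[0,0,-0.04,0],[0,0,-0.05,0],[0,0,-0.05,0]]'; python3 -m handwheel '[[0,0,-0.01,0],[0,0,-0.02,0],[0,0,-0.02,0],[0,0,-0.02,0]]'
python3 - <<'E'
from h import *
b=arm.grab_frame('side');w=arm.grab_frame('wrist')
cv2.imwrite('pics/lift.png',np.hstack([cv2.resize(b[130:320,200:400],(400,380)),cv2.resize(w,(400,380))]))
E
```

```text
time: 7.57
tool_pos: [0.5548, -0.1431, 0.0748]
orientation: [0.001, 0.715, 0.699, 0.001]
contact_force: [-0.2, -0.5, -0.5]
grip_width: 0.0235
gripper_force: 55.0
time: 7.9
tool_pos: [0.5543, -0.1427, 0.079]
orientation: [0.0, 0.715, 0.699, 0.0]
contact_force: [-0.1, 1.0, -1.6]
grip_width: 0.0235
gripper_force: 55.0
```

View pics/lift.png

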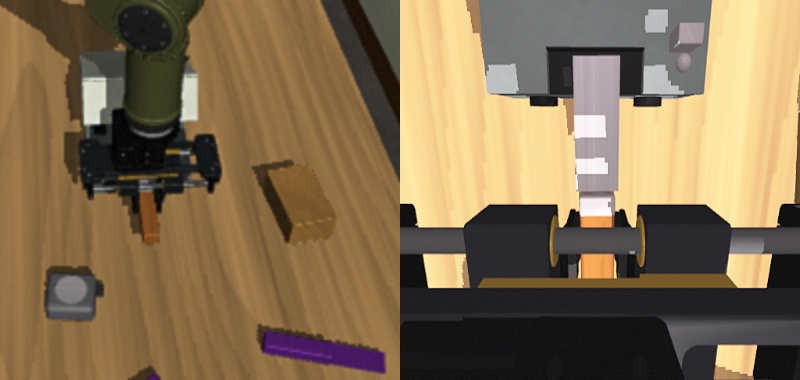

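Hood open: in the wrist panel the bare deck and slot (597,85) are visible with the blade straight in the hand. Now I'll back off and lay the scraper down.

```bash
python3 -m handwheel '[[-0.1,0,-0.02,0],[-0.25,0,-0.02,0],[-0.4,0,0,0],[-0.55,0,0.05,0],[-0.7,0,0.12,0],[-0.72,0,0.17,0],[-0.72,0,0.2,0],[-0.72,0,0.21,0],[-0.72,0,0.21,0],[-0.72,0,0.21,0]]'
python3 - <<'E'
from h import *
go(.555,-.322,.0215,88.7)
E
```

```text
time: 8.83
tool_pos: [0.5497, -0.3286, 0.0306]
orientation: [0.003, 0.716, 0.698, -0.002]
contact_force: [-6.7, -3.8, 19.2]
grip_width: 0.0237
gripper_force: 55.0
t 8.83 pos [ 0.5497 -0.3286  0.0306] head 88.55 tz [ 0.002 -0.007 -1.   ] F [-6.7 -3.8 19.2] w 0.0237 55.00197172863409
row [0.027 0.02  0.036] -0.0008 rows needed 1.0 0.02101543196262261
```

```bash
python3 -m handwheel '[[0,0,-0.1,0],[0,0,-0.2,0],[0,0,-0.2,0],[0,0,-0.2,0]]'
python3 - <<'E'
from h import *
b=arm.grab_frame('side');t=arm.grab_frame('top')
cv2.imwrite('pics/lay.png',np.hstack([cv2.resize(b[200:350,200:350],(400,400),interpolation=2),cv2.resize(t[120:270,300:450],(400,400),interpolation=2)]))
E
```

```text
time: 9.17
tool_pos: [0.5511, -0.3227, 0.0774]
orientation: [0.001, 0.715, 0.699, 0.001]
contact_force: [-0.5, 1.6, -2.0]
grip_width: 0.0234
gripper_force: 55.0
```

View pics/lay.png

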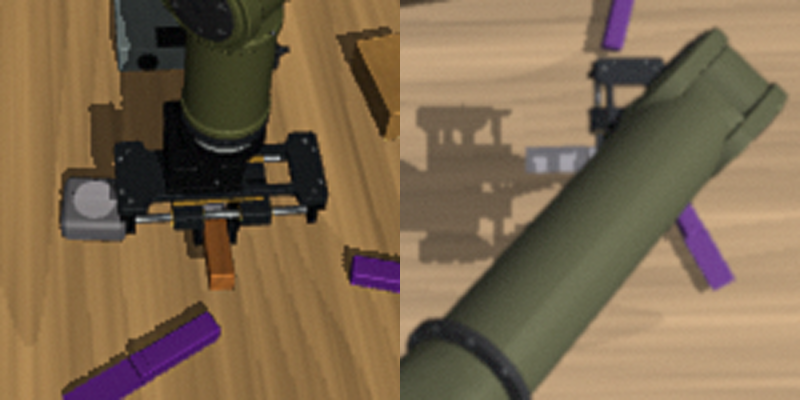

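The tip of the lower purple piece, side crop (215,320), lies right under the handle's end, so the handle must have landed on it. I'll check the numbers before moving over.

Run:
```python
from h import *
for p in[(200,308),(220,328),(95,90)]: print(p2w('side',(200+p[0]/2.667,200+p[1]/2.667),.02).round(3))
print('handle end if held at', p2w('side',(200+220/2.667,200+285/2.667),.06).round(3),p2w('side',(200+220/2.667,200+285/2.667),.07).round(3))
print('purple top view',p2w('top',(300+680/2.667-150,120+205/2.667),.02).round(3))
c=arm.calibration('top');print('blade tip top', p2w('top',(300+(527-400)/2.667,120+159/2.667),.067).round(3))
go(.60,-.30,.08,88.7)
```

```text
[ 0.532 -0.38   0.02 ]
[ 0.548 -0.402  0.02 ]
[ 0.445 -0.104  0.02 ]
handle end if held at [ 0.549 -0.379  0.06 ] [ 0.548 -0.385  0.07 ]
purple top view [ 0.5   -0.416  0.02 ]
blade tip top [ 0.552 -0.229  0.067]
t 9.27 pos [ 0.5497 -0.3216  0.0751] head 88.75 tz [-0.001  0.001 -1.   ] F [ 0.1  0.7 -2.1] w 0.0237 54.98236037325114
row [ 0.091  0.199 -0.02 ] 0.0003 rows needed 2.0 0.006906474677718986
```

```bash
python3 -m handwheel '[[0.05,0.12,0,0],[0.09,0.24,0,0],[0.09,0.24,0.05,0],[0.09,0.24,0.12,0],[0.09,0.24,0.17,0],[0.09,0.24,0.19,0],[0.09,0.24,0.19,0],[0.09,0.24,0.19,0]]'
python3 - <<'E'
from h import *
go(.61,-.30,.0225,88.7)
E
```

```text
time: 9.93
tool_pos: [0.61, -0.3017, 0.0284]
orientation: [-0.0, 0.715, 0.699, -0.0]
contact_force: [-0.3, -0.4, -1.0]
grip_width: 0.0236
gripper_force: 55.0
t 9.93 pos [ 0.61   -0.3017  0.0284] head 88.69 tz [-0.001  0.    -1.   ] F [-0.3 -0.4 -1. ] w 0.0236 54.99474110081792
row [ 0.007 -0.     0.024] -0.0 rows needed 1.0 0.0007301265253926426
```

```bash
python3 -m handwheel '[[0,0,0.008,0],[0,0,0.016,0],[0,0,0.024,0],[0,0,0.024,0],[0,0,0.024,0]]'
```

```text
time: 10.35
tool_pos: [0.611, -0.3028, 0.0244]
orientation: [0.001, 0.715, 0.699, 0.0]
contact_force: [-1.4, -1.0, 3.5]
grip_width: 0.0233
gripper_force: 55.0
```

```bash
python3 -m handwheel '[[0,0,0,0],[0,0,0,0],[0,0,0,0],[0,0,0,0],[0,0,0,0],[0,0,0,0]]' 45 10 && python3 -m handwheel '[[0,0,-0.15,0],[0,0,-0.3,0],[0,0,-0.45,0],[0,0,-0.6,0],[0,0,-0.75,0],[0,0,-0.75,0],[0,0,-0.75,0]]'
python3 - <<'E'
from h import *
go(.555,-.02,.21,88.7)
cv2.imwrite('pics/laid.png',np.hstack([cv2.resize(arm.grab_frame('wrist')[:,:],(400,300)),cv2.resize(arm.grab_frame('side')[130:330,180:447],(400,300))]))
E
```

```text
time: 10.85
tool_pos: [0.6106, -0.3013, 0.0226]
orientation: [-0.0, 0.715, 0.699, -0.0]
contact_force: [-0.8, -1.1, -0.1]
grip_width: 0.0441
gripper_force: 0.0
time: 11.43
tool_pos: [0.6117, -0.3026, 0.2134]
orientation: [0.002, 0.715, 0.699, 0.001]
contact_force: [-0.7, -0.5, -0.0]
grip_width: 0.045
gripper_force: 0.0
t 11.43 pos [ 0.6117 -0.3026  0.2134] head 88.72 tz [ 0.005 -0.002 -1.   ] F [-0.7 -0.5 -0. ] w 0.045 0.0
row [ 1.125 -0.252  0.01 ] 0.0001 rows needed 7.0 0.002237965215939234
```

View pics/laid.png

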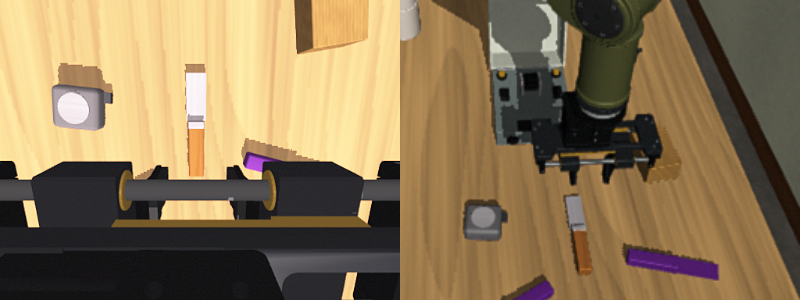

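The scraper lies flat (wrist panel (196,120)), clear of the charger, and the hood is open with the dial visible. Next is the dial, after checking that the wrist camera clears the open hood.

```bash
python3 -m handwheel '[[0.15,-0.05,0,0],[0.3,-0.1,0,0],[0.45,-0.15,0,0],[0.6,-0.2,0,0],[0.65,-0.215,0,0],[0.65,-0.215,0,0],[0.65,-0.215,0,0],[0.65,-0.215,0,0]]' 0 20
python3 - <<'E'
from h import *
go(.5565,.0045,.16,88.7)
c=arm.calibration('wrist');Rm=cv2.Rodrigues(c['rvec'])[0];print('cam-tcp',-Rm.T@np.ravel(c['tvec'])-arm.read_state()['tool_pos'])
w=arm.grab_frame('wrist');cv2.imwrite('pics/dial.png',cv2.resize(w,(768,576)))
ch=lambda x,y,z:[.557+x+.023*y,.0245+y-.023*x,z]
print((w2p('wrist',[ch(-.06,.06,.068),ch(.06,.06,.068),ch(-.057,.005,.062),ch(.057,.005,.062),ch(0,-.0226,.1104),ch(0,-.09,.05)],c)*1.5).round(0))
E
```

```text
time: 12.2
tool_pos: [0.5601, -0.1392, 0.2096]
orientation: [0.0, 0.715, 0.699, -0.001]
contact_force: [0.0, -0.5, 0.2]
grip_width: 0.0027
gripper_force: 0.0
t 12.2 pos [ 0.5601 -0.1392  0.2096] head 88.64 tz [-0.001 -0.001 -1.   ] F [ 0.  -0.5  0.2] w 0.0027 0.0
row [ 0.574 -0.028  0.198] -0.0003 rows needed 4.0 0.007960721970045041
cam-tcp [0.00304377 0.06534371 0.14251727]
[[ 256. -116.]
 [ 472. -116.]
 [ 270.   -0.]
 [ 460.   -0.]
 [ 362.   23.]
 [ 367.  164.]]
```

View pics/dial.png

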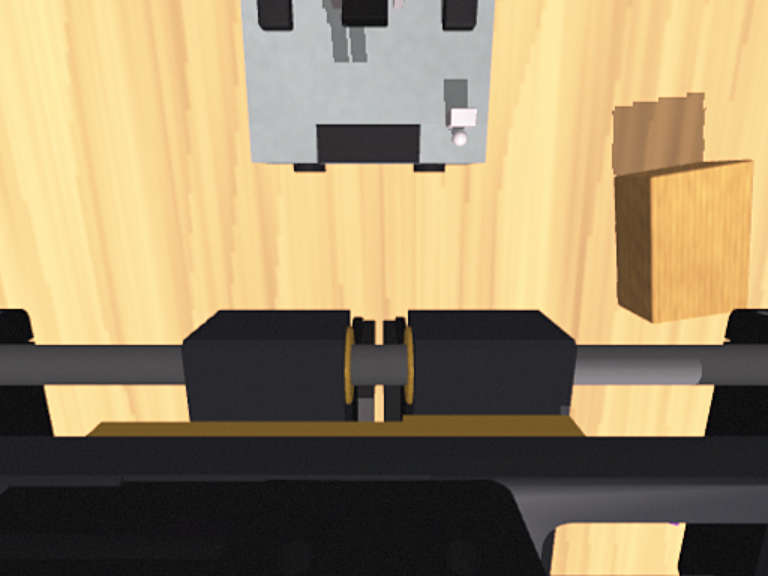

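```bash
python3 -m handwheel '[[0.15,-0.01,0,0],[0.3,-0.02,0,0],[0.45,-0.028,0.05,0],[0.53,-0.028,0.1,0],[0.562,-0.028,0.18,0],[0.562,-0.028,0.25,0],[0.562,-0.028,0.25,0],[0.562,-0.028,0.25,0],[0.562,-0.028,0.25,0]]' 0 40
python3 - <<'E'
from h import *
go(.5564,.0015,.080,88.7)
E
```

```text
time: 13.0
tool_pos: [0.5575, 0.0007, 0.1487]
orientation: [0.001, 0.716, 0.698, 0.0]
contact_force: [0.1, 0.3, 0.0]
grip_width: 0.0005
gripper_force: 0.0
t 13.0 pos [0.5575 0.0007 0.1487] head 88.54 tz [ 0.001 -0.001 -1.   ] F [0.1 0.3 0. ] w 0.0005 0.0
row [ 0.003 -0.005  0.275] -0.0009 rows needed 2.0 0.022357260161552796
```

```bash
python3 -m handwheel '[[0,0,0.04,0],[0,0,0.08,0],[0,0,0.1,0],[0,0,0.12,0],[0,0,0.14,0],[0,0,0.16,0],[0,0,0.16,0]]'; python3 -m handwheel '[[0,0,0.02,0],[0,0,0.04,0],[0,0,0.06,0],[0,0,0.08,0],[0,0,0.08,0],[0,0,0.08,0]]'
```

```text
time: 13.58
tool_pos: [0.5576, -0.0004, 0.108]
orientation: [0.002, 0.716, 0.698, -0.0]
contact_force: [0.1, -3.4, 4.9]
grip_width: 0.0005
gripper_force: 2.6
time: 14.08
tool_pos: [0.5579, 0.0012, 0.0884]
orientation: [0.001, 0.715, 0.699, 0.0]
contact_force: [0.2, -4.6, 6.8]
grip_width: 0.0009
gripper_force: 3.8
```

```bash
python3 -m handwheel '[[0,0,0.008,0],[0,0,0.016,0],[0,0,0.02,0],[0,0,0.02,0],[0,0,0.02,0]]'; python3 -m handwheel '[[0,0,0.008,0],[0,0,0.012,0],[0,0,0.012,0],[0,0,0.012,0]]'
```

```text
time: 14.5
tool_pos: [0.558, 0.0023, 0.084]
orientation: [0.001, 0.715, 0.699, 0.001]
contact_force: [0.5, -1.8, 8.0]
grip_width: 0.0003
gripper_force: 4.1
time: 14.83
tool_pos: [0.5582, 0.0028, 0.0823]
orientation: [0.0, 0.715, 0.699, 0.002]
contact_force: [-3.9, -1.7, 17.8]
grip_width: 0.0006
gripper_force: 8.0
```

```bash
python3 -m handwheel '[[0,0,0.008,0],[0,0,0.016,0],[0,0,0.016,0],[0,0,0.016,0],[0,0,0.016,0],[0,0,0.016,0]]'
python3 - <<'E'
from h import *
b=arm.grab_frame('side');go(.5564,.0015,.0826,88.7)
cv2.imwrite('pics/end.png',cv2.resize(b[90:340,150:450],(720,600),interpolation=2))
E
```

```text
time: 15.33
tool_pos: [0.5586, 0.0028, 0.0816]
orientation: [-0.001, 0.715, 0.699, 0.002]
contact_force: [-11.8, -1.5, 40.4]
grip_width: 0.0006
gripper_force: 18.5
t 15.38 pos [0.5586 0.0028 0.0816] head 88.69 tz [ 0.003  0.004 -1.   ] F [-12.1  -1.4  39.8] w 0.0003 18.504482000134885
row [-0.005 -0.009 -0.004] -0.0 rows needed 1.0 0.0010035622326966293
```

View pics/end.png

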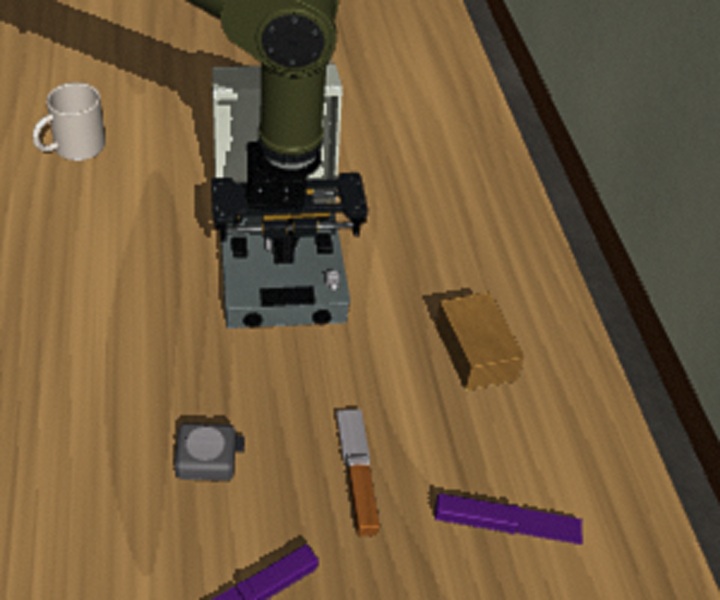

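```bash
python3 -m handwheel '[[0,0,-0.009,0],[0,0,-0.009,0],[0,0,-0.009,0],[0,0,-0.009,0],[0,0,-0.009,0],[0,0,-0.009,0]]'
```

```text
time: 15.88
tool_pos: [0.5584, 0.0028, 0.082]
orientation: [-0.0, 0.715, 0.699, 0.002]
contact_force: [-7.3, -1.1, 26.5]
grip_width: 0.0002
gripper_force: 12.5
```

The push is steady at 26 N. The TCP height of 0.082 m matches the end-stop geometry (0.0826–0.083 m), and the last view shows the bystanders in place.

```bash
python3 -c "
from rig import arm
print(arm.hand_in())"
```

```text
the job is handed in; nothing more can be done
None
```

I handed the job in at about 16 s: the hood was levered open with the blade only, the scraper lies flat clear of the charger, and the fingers hold the dial tab at its end stop, judged from tool height and force. The first try at laying the scraper down landed its handle on a purple lookalike (19 N), so I moved it to a clear spot; the tape, mug and carton look unmoved, and the jar, last seen in the starting pictures, was never approached.

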